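Turn the tasting stand to the ring chocolate and lock it

TASK

On the revolving tasting stand, put the flat ring-shaped chocolate on show: push the latch's knob so that its roller swings out of the rim, push the disc round by its rim posts until the ring chocolate's dish is at the front, right behind the price card, then push the latch fully home again so that the disc is locked there. Work by pushing with the fingers alone, nothing needs gripping: do not lean on the stand with the hand or arm, do not touch or lift any chocolate, keep each one in its dish, and leave the things lying round the stand where they are.

Things in the scene. Friction and masses are not known exactly. Their poses are not given: they have to be found in the camera images.
- tasting_stand: fixed wooden foot of the revolving stand, 14 mm thick, radius 118 mm; origin on the counter under the disc's axis, z up. Its -x axis points to the stand's front, where a price card in an oak block (68 mm wide along y, top 64 mm above the counter, 128 mm from the axis) is fixed on the foot. Its latch is on its -y side. Heights below are above the counter.
- tasting_disc (a joint): angle of the turning disc in rad, 0 at the start, growing counter-clockwise seen from above; turns two turns either way with light friction (0.035 N m); let go at 1 rad/s it coasts on some 4 degrees
- disc_hub (a point): on the axis, centre of the disc's top face, height 36 mm (a brass knob 27 mm tall stands there). Dark wooden disc, brass rim bead of 108 mm outer radius, height 23 to 35 mm. Six 41 mm square steel dishes, rims at 44 mm, centred 62 mm from the axis at 0, 60, 120.. degrees from the stand's +x when the joint reads 0 (180 = front), a chocolate in each.
- rim_post (a point): one of six equal upright brass finger posts: mid-height (48 mm) of the post at 30 degrees from the stand's +x when the disc joint reads 0; the others are at 90, 150, 210, 270, 330. 12 mm thick with round heads of 14 mm, 88 mm from the axis, top at 67 mm. Outside each post the rim bead has a gap 12 mm wide for the latch's roller. Posts and gaps turn with the disc.
- index_latch (a joint): angle of the swing latch in rad: 0 = home, roller fully in a rim gap, disc locked; 0.55 = fully open; clear of the rim from about 0.22. Stays where it is left (friction 0.05 N m). It goes home only when a gap stands at the roller within about 3 degrees, so when a dish is at the front; the rounded gap then draws the disc true.
- latch_roller (a point): middle of the latch's upright brass roller, 10 mm thick, top at 37 mm, at the nose of the flat steel crank (height 16 to 20 mm). Home it is at x = 0, y = -102 mm in the stand's frame; the crank's pivot is at x = 55, y = -108 mm; it opens counter-clockwise seen from above.
- latch_knob (a point): middle of the upright black knob on the latch's handle, height 42 mm, 14 to 17 mm thick, top at 62 mm, 80 mm from the pivot. Push it toward the stand's +x (away from the robot) to open, toward -x to close: in the stand's frame it is at x = 0, y = -166 mm when home and x = 39, y = -186 mm when fully open.
- front_place (a point): middle of the floor of whichever dish is at the front: fixed point 62 mm from the axis on the stand's front (-x) side, height 38 mm
- choc_ring: the chocolate to show: flat pale ring-shaped chocolate with a hollow in the middle, 30 mm across, 9 mm high, the flattest of the six; loose in one of the dishes, never the front one at the start; origin in the centre of its underside
- choc_dome: light brown dome chocolate, 26 mm across, 16 mm high, loose in another dish; origin under its centre
- choc_square: dark square chocolate with a ridged top, 24 mm, 15 mm high, loose in another dish; origin under its centre
- choc_cube: dark cut block of ganache, 20 mm, 13 mm high, loose in the dish that is at the front at the start; origin under its centre
- choc_dark_dome: dark dome chocolate, 26 mm across, 16 mm high, loose in another dish; origin under its centre
- choc_plain: brown plain block chocolate, 23 mm, 13 mm high, loose in another dish; origin under its centre
- tongs: steel tongs 41 x 188 mm, 17 mm high, lying loose on the counter on the latch side near the counter's right edge; origin under its centre; bystander
- loose_bar: wrapped chocolate bar, 36 x 95 x 9 mm, lying loose left of the stand; bystander
- stamp: small rubber stamp with a turned handle, 26 x 40 mm, 59 mm high, standing left of and behind the stand; bystander. (Fixed behind the stand is a wooden chest, 150 mm high, its plain back at x = 0.68 m, y = -0.18 to 0.08 m; in front of it a clear glass guard up to 0.30 m high and x = 0.41 m, for y above -0.26 m.)
- felt_pen: felt marker 12 x 128 mm lying loose right of the wooden chest; bystander

How it is judged:
By the outcome, as a careful person would: the job done as asked, in the order asked, and still so for the second after the job is handed in, with the robot touching nothing.
It also fails if it takes over 72 s, if anything falls off the work surface, if the arm or the gripper's body presses on something with over 40 N, if the wrist force passes 120 N, or if a joint passes its speed limit or range.

ROBOT

A 6-joint arm with a two-finger parallel gripper is mounted at the origin on a cart in front of the work surface, level with it; the furniture and walls round the work are solid. World frame = base frame: x ahead of the robot, y to its left, z up, the work surface at z = 0. Lengths are in m, angles in rad, forces in N, time in s.
With the tool pointing down it reaches from about 0.25 to 0.775 m from the base axis. Payload 4 kg.
Tool frame: the origin (TCP) lies on the centre line of the jaws, within the pads' length; the fingertips stand 14 mm ahead of it and the grasp point (between the pads) lies 5 mm behind it (robot.tcp_to_tips is the distance from the TCP to the fingertips, in m); z points along the fingers, y is the line along which they close (so a half turn about z gives the same grasp; the last joint's range is limited). The gripper opens to 94 mm and grips with 3 to 60 N. Pads are 16 mm wide; open, the fingers measure 119 mm over their backs; the gripper's body (75 mm by 177 mm) begins 78 mm behind the grasp point.
Start: joints at [-1.436, 0.087, 1.371, -0, 1.684, -0.103], TCP at [0.13, -0.535, 0.22] pointing down, gripper open.
Joint ranges: [-3.1, 3.1], [-0.76, 2.03], [0.27, 2.55], [-1.08, 4.22], [0.17, 2.65], [-2.57, 2.57]. Speed limits (rad/s): [2.79, 2.79, 3.14, 3.14, 3.14, 3.14].

INTERFACE

Orientations are given as [roll, pitch, yaw] about the fixed x, y, z axes, in that order (R = Rz(yaw) Ry(pitch) Rx(roll)).
In Python, from bench import robot gives the robot as it stands.
- The arm moves only by the tool carry_out, never from a script. Its argument "increments" is a list of rows, each a list of 3 entries, a list of its own where there are three numbers: the closure in counts, from 0 (fully open) to 255 (shut), then the shift along the tool's x, y, z in mm, then the turn about the tool's z in degrees. In form: [[fingers, [dx, dy, dz], twist], ...]. A call has 1 to 8 rows; each row shifts and turns the commanded pose from where the row before left it, along the tool's axes as they then stand; what a row does not reach is not made up. A row lasts 1/10 s, in which the tool goes at most 50 mm and 8.59 degrees, less where a joint would pass 70% of its speed; a pose out of reach is approached as far as the arm can. A call with a gripper value outside its range is refused whole. The fingers move at their own pace and stop on an object; the grip force is fixed at half the most. Time passes only in rows, so rows that do not move let the fingers close. It gives the time, the measured TCP pose, the force, the opening and the grip force at its end, in the units of the state.
- robot.get_obs(): the state, without advancing time (a new reading comes with each control period).
- robot.snapshot(name): name is "side" or "top" or "wrist"; returns the picture (480x640x3 uint8, blue, green, red); there is no depth.
- robot.get_calibration(name): a dict with "vfov" (degrees; the focal length in pixels is half the picture's height over the tangent of half this angle, whatever the lens; pixels are square), "cx", "cy" (the principal point, pixels), "T" (4x4, takes a point from camera to world coordinates). Camera axes: x right, y down, z forward; pixel columns grow to the right and rows downward; lengths in m; the calibration is good to about 2 mm. A picture is of the moment at which its call begins: read the wrist's pose just before it. get_calibration takes no time and is no camera call; for the wrist camera it gives the pose at the moment of the call.
- robot.close_job(): hands the job in; it is judged then, once.
The state is a dict: "time": time; "joint_positions": joint angles; "qvel": joint speeds; "joint_torque": joint torques, N m; "tool_pos": TCP position; "ee_rot": TCP orientation; "wrist_force": force on the tool from outside, world axes, zero at the start; "wrist_torque": the same for the moment, N m; "width": finger opening in m; "finger_force": force on a finger pad.
Only numpy, scipy, OpenCV 4.12 (cv2) and the standard library are available. Lean on these libraries where they do the work, as an engineer would, in place of code of your own. Each camera call takes 0.05 s, during which the arm holds its last target. There are 200 camera calls.

## Working session

There is one attempt and no reset: what is moved stays moved. The work goes in short steps, Python scripts to look and compute and a tool call to move; the robot and the scene stay as the last step left them, time stands still between calls to the robot, and variables do not carry over. Pictures are saved under pics/ and viewed, at most 10 in all, crops included, and the job is handed in when it is done.

Besides the shell and the picture viewer there is one more tool, called after "Emit:" as name(argument=value, ...), one argument or row to a line, values as JSON. carry_out: Moves the arm, as the interface text tells. Its arguments: {"type":"object","properties":{"increments":{"type":"array","items":{"type":"array"}}},"required":["increments"]}

```bash
mkdir -p pics; python3 - <<'E'
from bench import robot
import cv2
for n in ("top","side"):
    im=robot.snapshot(n); cv2.imwrite(f"pics/{n}0.png",im)
    c=robot.get_calibration(n); print(n,c)
o=robot.get_obs(); print(o["time"],o["tool_pos"],o["ee_rot"],o["width"])
E
```

```text
top {'vfov': 42.55748705410088, 'cx': 327.95006429514126, 'cy': 238.20813459237584, 'T': array([[-0.019869  , -0.9827234 ,  0.1840107 ,  0.39374347],
       [-0.99979008,  0.01860846, -0.00857478,  0.00250621],
       [ 0.00500248, -0.18414244, -0.98288684,  1.19770032],
       [ 0.        ,  0.        ,  0.        ,  1.        ]])}
side {'vfov': 52.1404524184651, 'cx': 310.2568711277209, 'cy': 246.5807495181496, 'T': array([[ 0.94180938, -0.19657368,  0.27267909,  0.28577082],
       [-0.33590548, -0.58113111,  0.74125174, -0.84458465],
       [ 0.01275172, -0.78971224, -0.6133449 ,  0.7766769 ],
       [ 0.        ,  0.        ,  0.        ,  1.        ]])}
0.1 [ 0.12950262 -0.53406974  0.21843794] [-3.13963344e+00 -1.79911036e-04  2.37811668e-01] 0.09406647468174367
```

View pics/top0.png

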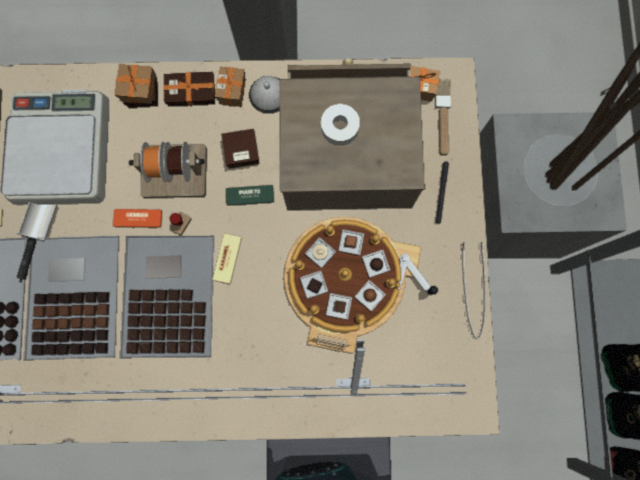

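View pics/side0.png

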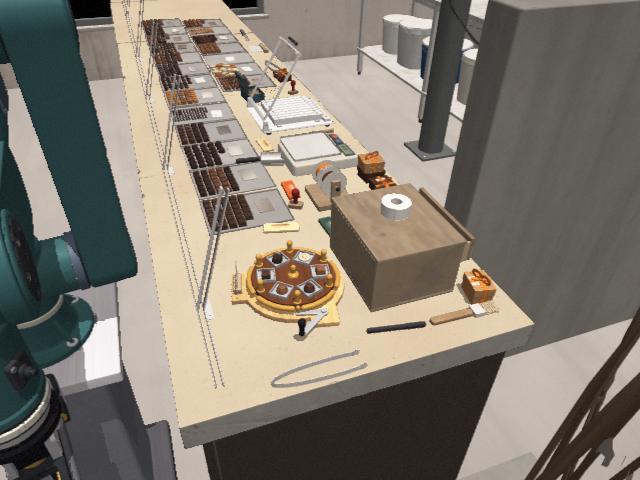

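Top view: the stand is centred near (345,275), with the card at (332,340), the front dish at (340,307) and the latch knob at (433,290). What looks like the ring is at (320,252), two dishes clockwise of the front, so the disc needs +120°. I'll zoom in and measure the dishes.

```bash
cat > h.py <<'E'
import numpy as np, cv2
def ray(c,uv,z):
    f=240/np.tan(np.radians(c["vfov"]/2)); T=c["T"]
    d=T[:3,:3]@np.array([(uv[0]-c["cx"])/f,(uv[1]-c["cy"])/f,1]); o=T[:3,3]
    return (o+d*(z-o[2])/d[2])[:2]
def proj(c,p):
    f=240/np.tan(np.radians(c["vfov"]/2)); T=c["T"]
    q=T[:3,:3].T@(np.array(p)-T[:3,3]); return f*q[:2]/q[2]+[c["cx"],c["cy"]]
def dishes(im,c,box=(280,215,445,350)):
    x0,y0,x1,y1=box; r=im[y0:y1,x0:x1]; h=cv2.cvtColor(r,cv2.COLOR_BGR2HSV)
    m=((h[...,1]<60)&(h[...,2]>110)).astype(np.uint8)*255
    out=[]
    for k in cv2.findContours(m,cv2.RETR_EXTERNAL,cv2.CHAIN_APPROX_NONE)[0]:
        (cx,cy),(w,hh),a=cv2.minAreaRect(k)
        if 14<min(w,hh) and max(w,hh)<34: out.append((cx+x0,cy+y0,w,hh))
    return out
def hexfit(P):
    # circle centre from opposite-symmetric mean; angle mod 60
    c=P.mean(0); 
    for _ in range(20):
        d=P-c; a=np.arctan2(d[:,1],d[:,0]); t=np.angle(np.exp(6j*a).sum())/6
        k=np.round((a-t)/(np.pi/3)); b=t+k*np.pi/3
        c=(P-.062*np.c_[np.cos(b),np.sin(b)]).mean(0)
    return c,np.degrees(t),np.linalg.norm(d,axis=1)
E
python3 - <<'E'
from h import *
from bench import robot
im=cv2.imread("pics/top0.png"); c=robot.get_calibration("top")
D=dishes(im,c)
for d in D: print(np.round(d,1),ray(c,d[:2],.044))
if len(D)>2: print(hexfit(np.array([ray(c,d[:2],.044) for d in D])))
x0,y0,x1,y1=280,210,445,355
r=im[y0:y1,x0:x1]; g=r.max(2); m=(g<45).astype(np.uint8)
n,l,s,ce=cv2.connectedComponentsWithStats(m)
for i in range(1,n):
    if s[i,4]>20: p=ce[i]+[x0,y0]; print("dark",p,s[i,4],ray(c,p,.05))
cv2.imwrite("pics/crop.png",cv2.resize(r,None,fx=4,fy=4,interpolation=cv2.INTER_CUBIC))
E
```

```text
[338.6 305.7  23.   22.9] [ 0.48119088 -0.02491932]
[369.9 295.   23.1  22.6] [ 0.49995396 -0.083945  ]
[313.7 284.1  22.8  22.8] [0.5225577  0.02094548]
[375.8 262.8  22.8  22.6] [ 0.56062529 -0.09711422]
[320.2 252.1  22.7  22.3] [0.58319798 0.00770322]
[351.  241.6  22.6  22. ] [ 0.60234433 -0.05125196]
(array([ 0.54164502, -0.03809697]), np.float64(-12.213267485908991), array([0.06187369, 0.06196924, 0.06205108, 0.06199425, 0.06184097,
       0.06210845]))
dark [374.33333333 266.80952381] 21 [ 0.55228679 -0.09356975]
dark [314.7826087  288.65217391] 23 [0.51332645 0.01896306]
dark [431.84615385 290.56410256] 39 [ 0.50552259 -0.19944431]
```

View pics/crop.png

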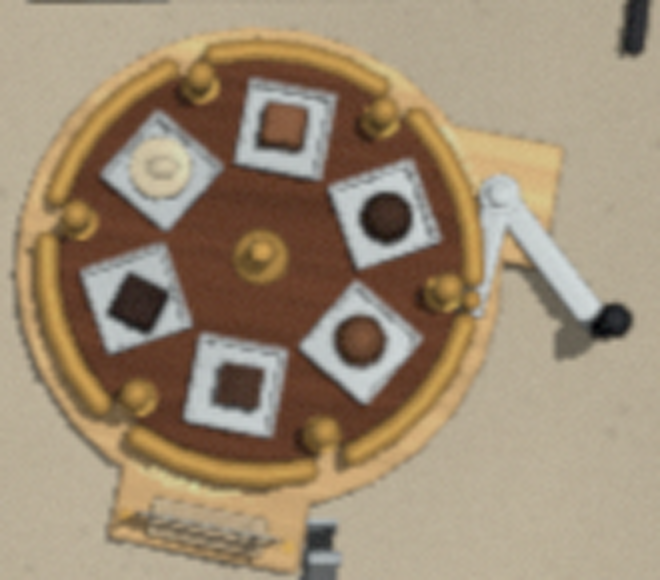

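The zoom confirms that the pale ring is at crop (160,168), two dishes clockwise of the front, so +120°. The stand centre is (0.5416, -0.0381) with yaw -12.2°, and the knob is at (0.506, -0.200), which matches home. Next I close the fingers, turn to yaw 0 and rise.

Emit:
carry_out(
  increments=[
    [255, [0, 0, -25], 6.8],
    [255, [0, 0, -25], 6.8],
    [255, [0, 0, -25], 0],
    [255, [0, 0, -25], 0],
    [255, [0, 0, -25], 0],
    [255, [0, 0, -25], 0],
    [255, [0, 0, -25], 0],
    [255, [0, 0, 0], 0],
  ],
)

```text
time: 0.9
tool_pos: [0.1297, -0.5352, 0.3981]
ee_rot: [3.135, -0.001, 0.0]
wrist_force: [-0.4, -0.0, 1.3]
width: 0.0335
finger_force: 0.0
```

```bash
python3 - <<'E'
from bench import robot
o=robot.get_obs()
print({k:o[k] for k in("time","tool_pos","ee_rot","joint_positions","width","wrist_force")})
E
```

```text
{'time': 0.9, 'tool_pos': array([ 0.1296503 , -0.53519606,  0.39806723]), 'ee_rot': array([ 3.13495160e+00, -9.15894381e-04,  4.27421112e-04]), 'joint_positions': array([-1.43610271e+00,  1.21093289e-01,  9.80087816e-01,  2.08382222e-05,
        2.03370766e+00,  1.34278607e-01]), 'width': 0.033533863810485474, 'wrist_force': array([-0.38816606, -0.03204192,  1.25307207])}
```

Emit:
carry_out(
  increments=[
    [255, [38, -28, 0], 0],
    [255, [38, -28, 0], 0],
    [255, [38, -28, 0], 0],
    [255, [38, -28, 0], 0],
    [255, [38, -28, 0], 0],
    [255, [38, -28, 0], 0],
    [255, [38, -28, 0], 0],
    [255, [38, -28, 0], 0],
  ],
)

```text
time: 1.7
tool_pos: [0.4346, -0.3088, 0.3924]
ee_rot: [-3.14, 0.002, 0.0]
wrist_force: [0.1, -0.5, 0.5]
width: 0.0006
finger_force: 0.0
```

```bash
python3 - <<'E'
from bench import robot
o=robot.get_obs()
print({k:o[k] for k in("time","tool_pos","joint_positions","width","wrist_force")})
E
```

```text
{'time': 1.7, 'tool_pos': array([ 0.43455294, -0.30876816,  0.39241989]), 'joint_positions': array([-7.24021408e-01,  8.40996541e-02,  1.03199626e+00, -2.11982365e-04,
        2.02812966e+00,  8.46304084e-01]), 'width': 0.0005912415715821921, 'wrist_force': array([ 0.14831854, -0.45043829,  0.48426447])}
```

Emit:
carry_out(
  increments=[
    [255, [10, -36, 0], 0],
    [255, [10, -36, 0], 0],
    [255, [10, -36, 0], 0],
    [255, [0, 0, 0], 0],
    [255, [0, 0, 40], 0],
    [255, [0, 0, 40], 0],
    [255, [0, 0, 40], 0],
    [255, [0, 0, 40], 0],
  ],
)

```text
time: 2.5
tool_pos: [0.4623, -0.2028, 0.2312]
ee_rot: [-3.141, 0.002, -0.0]
wrist_force: [0.9, -1.1, -0.3]
width: 0.0004
finger_force: 0.0
```

```bash
python3 - <<'E'
from bench import robot
import cv2
o=robot.get_obs()
print({k:o[k] for k in("time","tool_pos","joint_positions","width","wrist_force")})
cv2.imwrite("pics/side1.png",robot.snapshot("side"))
E
```

```text
{'time': 2.5, 'tool_pos': array([ 0.46232449, -0.20281432,  0.23115806]), 'joint_positions': array([-5.25322019e-01, -1.42281784e-02,  1.45247485e+00, -6.45937792e-04,
        1.70524949e+00,  1.04572393e+00]), 'width': 0.00042337833136908075, 'wrist_force': array([ 0.89816173, -1.06221558, -0.27368121])}
```

View pics/side1.png

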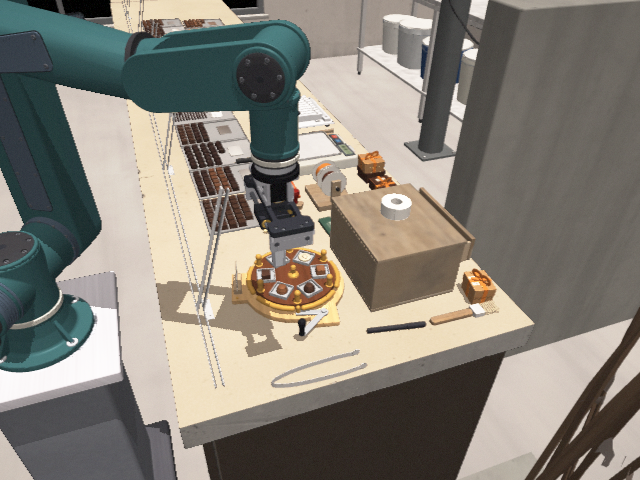

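The side view shows the forearm far above the guard, with the fingers hanging short of the knob at (303,325). Now I go down to TCP z = 0.049.

Emit:
carry_out(
  increments=[
    [255, [0, 0, 36], 0],
    [255, [0, 0, 36], 0],
    [255, [0, 0, 36], 0],
    [255, [0, 0, 36], 0],
    [255, [0, 0, 30], 0],
    [255, [0, 0, 0], 0],
    [255, [0, 0, 0], 0],
  ],
)

```text
time: 3.25
tool_pos: [0.4632, -0.2029, 0.0607]
ee_rot: [-3.141, 0.001, -0.0]
wrist_force: [0.4, 0.1, 0.3]
width: 0.0002
finger_force: 0.0
```

Emit:
carry_out(
  increments=[
    [255, [5, 0, 11], 0],
    [255, [10, 0, 0], 0],
    [255, [7, 1, 0], 0],
    [255, [6, 2, 0], 0],
    [255, [6, 3, 0], 0],
    [255, [6, 4, 0], 0],
    [255, [6, 5, 0], 0],
    [255, [5, 5, 0], 0],
  ],
)

```text
time: 4.05
tool_pos: [0.515, -0.223, 0.0496]
ee_rot: [3.141, -0.0, 0.0]
wrist_force: [-0.8, -0.3, -0.5]
width: 0.0003
finger_force: 0.6
```

Emit:
carry_out(
  increments=[
    [255, [5, 4, 0], 0],
    [255, [3, 2, 0], 0],
    [255, [0, 0, 0], 0],
  ],
)

```text
time: 4.35
tool_pos: [0.5233, -0.2283, 0.0496]
ee_rot: [-3.141, -0.001, 0.001]
wrist_force: [0.6, 0.7, -0.5]
width: 0.0006
finger_force: 0.0
```

```bash
python3 - <<'E'
from bench import robot
from h import *
im=robot.snapshot("top")
cv2.imwrite("pics/t2.png",cv2.resize(im[200:370,270:490],None,fx=3,fy=3,interpolation=cv2.INTER_CUBIC))
print(robot.get_obs()["wrist_force"])
E
```

```text
[ 0.61839184 -0.03184991  0.07456082]
```

View pics/t2.png

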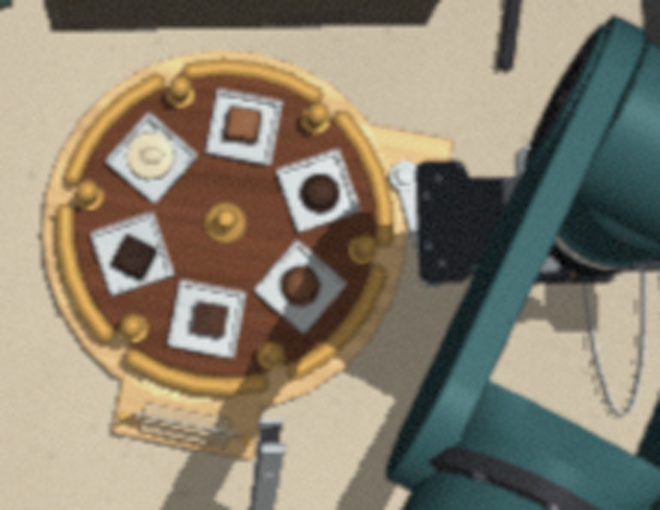

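The roller is out of the rim at crop (405,215) and the disc hasn't moved. I'll do two 60° pushes on the latch-side post, which keeps away from the guard. First I retreat, rise and come down behind that post.

Emit:
carry_out(
  increments=[
    [255, [-15, 0, 0], 0],
    [255, [0, 0, -40], 0],
    [255, [0, 0, -40], 0],
    [255, [-5, -33, 0], 0],
    [255, [-5, -33, 0], 0],
    [255, [-5, -32, 0], 0],
    [255, [0, 0, 0], 0],
    [255, [0, 0, 30], 0],
  ],
)

```text
time: 5.2
tool_pos: [0.496, -0.1309, 0.1042]
ee_rot: [3.137, -0.011, 0.003]
wrist_force: [0.7, -0.8, 0.1]
width: 0.0003
finger_force: 0.0
```

Emit:
carry_out(
  increments=[
    [255, [0, 0, 20], 0],
    [255, [0, 0, 15], 0],
    [255, [0, 0, 0], 0],
    [255, [0, 0, 0], 0],
  ],
)

```text
time: 5.6
tool_pos: [0.4926, -0.1308, 0.0647]
ee_rot: [3.141, -0.0, 0.0]
wrist_force: [0.3, -0.2, 0.6]
width: 0.0006
finger_force: 0.0
```

```bash
python3 - <<'E'
import numpy as np
from bench import robot
p=robot.get_obs()["tool_pos"]; c=np.array([.5416,-.0381]); prev=p[:2]
print(p)
for f in np.arange(257.8,318.1,5):
    a=np.radians(f); q=c+.088*np.r_[np.cos(a),np.sin(a)]+[-.0155,-.005]
    d=(q-prev)*1e3; print(round(f,1),q.round(4),"row dx,dy",d[0].round(1),-d[1].round(1)); prev=q
E
```

```text
[ 0.49262203 -0.13076431  0.06472744]
257.8 [ 0.5075 -0.1291] row dx,dy 14.9 -1.7
262.8 [ 0.5151 -0.1304] row dx,dy 7.6 1.3
267.8 [ 0.5227 -0.131 ] row dx,dy 7.7 0.6
272.8 [ 0.5304 -0.131 ] row dx,dy 7.7 -0.0
277.8 [ 0.538  -0.1303] row dx,dy 7.6 -0.7
282.8 [ 0.5456 -0.1289] row dx,dy 7.6 -1.4
287.8 [ 0.553  -0.1269] row dx,dy 7.4 -2.0
292.8 [ 0.5602 -0.1242] row dx,dy 7.2 -2.7
297.8 [ 0.5671 -0.1209] row dx,dy 6.9 -3.3
302.8 [ 0.5738 -0.1171] row dx,dy 6.6 -3.9
307.8 [ 0.58   -0.1126] row dx,dy 6.3 -4.4
312.8 [ 0.5859 -0.1077] row dx,dy 5.9 -5.0
317.8 [ 0.5913 -0.1022] row dx,dy 5.4 -5.5
```

Emit:
carry_out(
  increments=[
    [255, [7, -1, 2], 0],
    [255, [6, -1, 0], 0],
    [255, [5, 1, 0], 0],
    [255, [6, 1, 0], 0],
    [255, [7, 0.5, 0], 0],
    [255, [7.5, 0, 0], 0],
    [255, [7.5, -1, 0], 0],
    [255, [7.5, -1, 0], 0],
  ],
)

```text
time: 6.4
tool_pos: [0.5465, -0.1288, 0.0624]
ee_rot: [3.142, 0.0, 0.0]
wrist_force: [-1.0, -1.5, 1.1]
width: 0.0003
finger_force: 0.2
```

Emit:
carry_out(
  increments=[
    [255, [7, -2, 0], 0],
    [255, [7, -3, 0], 0],
    [255, [7, -3, 0], 0],
    [255, [6.5, -4, 0], 0],
    [255, [6, -4.5, 0], 0],
    [255, [4, -3.5, 0], 0],
    [255, [3, -3, 0], 0],
    [255, [0, 0, 0], 0],
  ],
)

```text
time: 7.2
tool_pos: [0.5868, -0.1053, 0.0625]
ee_rot: [-3.141, -0.0, 0.001]
wrist_force: [-0.8, -0.0, 0.2]
width: 0.0003
finger_force: 0.0
```

```bash
python3 - <<'E'
from bench import robot
from h import *
im=robot.snapshot("top"); c=robot.get_calibration("top")
D=dishes(im,c); P=np.array([ray(c,d[:2],.044) for d in D]); print(len(P),P.round(4))
d=P-[.5416,-.0381]; print(np.degrees(np.arctan2(d[:,1],d[:,0])).round(1), np.linalg.norm(d,axis=1).round(4))
cv2.imwrite("pics/t3.png",cv2.resize(im[200:370,270:490],None,fx=3,fy=3,interpolation=cv2.INTER_CUBIC))
print(robot.get_obs()["tool_pos"])
E
```

```text
4 [[ 0.5005 -0.0865]
 [ 0.5225  0.0208]
 [ 0.5522 -0.1005]
 [ 0.5871  0.0064]]
[-130.4  107.9  -80.4   44.4] [0.0635 0.0619 0.0633 0.0636]
[ 0.58654683 -0.10553899  0.06251135]
```

View pics/t3.png

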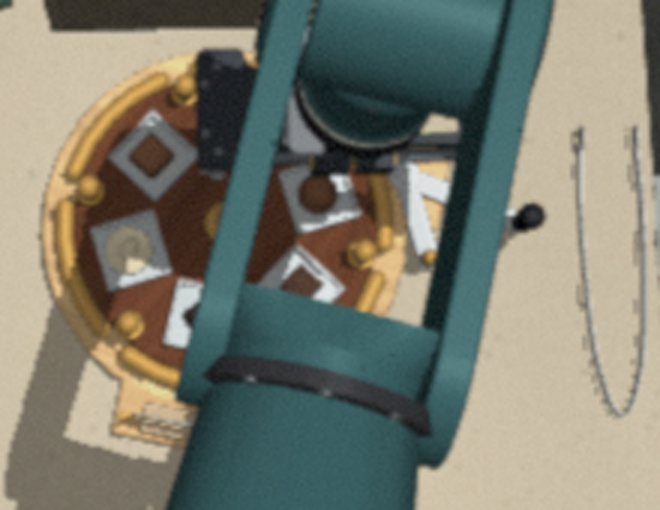

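The disc turned just about 60°: the dish reads 107.9° against an expected 107.8°. The ring at crop (128,245) is now one dish from the front, and the latch is still open. I'll come out sideways, rise and return for the second push.

Emit:
carry_out(
  increments=[
    [255, [-2, 5, 0], 0],
    [255, [0, 0, -35], 0],
    [255, [0, 0, -30], 0],
    [255, [-20, 5, 0], 0],
    [255, [-35, 10, 0], 0],
    [255, [-36, 6, 0], 0],
    [255, [0, 0, 0], 0],
    [255, [0, 0, 0], 0],
  ],
)

```text
time: 8.05
tool_pos: [0.4931, -0.1324, 0.1279]
ee_rot: [3.141, -0.001, -0.001]
wrist_force: [0.5, 0.6, 1.7]
width: 0.0004
finger_force: 0.0
```

Emit:
carry_out(
  increments=[
    [255, [0, 0, 30], 0],
    [255, [0, 0, 25], 0],
    [255, [0, 0, 10.5], 0],
    [255, [0, 0, 0], 0],
    [255, [7, -2, 0], 0],
    [255, [6, -1, 0], 0],
    [255, [5, 1, 0], 0],
    [255, [6, 1, 0], 0],
  ],
)

```text
time: 8.85
tool_pos: [0.5186, -0.131, 0.063]
ee_rot: [3.141, -0.002, 0.001]
wrist_force: [-0.8, 0.0, -0.2]
width: 0.0008
finger_force: 0.2
```

Emit:
carry_out(
  increments=[
    [255, [7, 0, 0], 0],
    [255, [7.5, -1, 0], 0],
    [255, [7.5, -1, 0], 0],
    [255, [7.5, -1, 0], 0],
    [255, [7, -2, 0], 0],
    [255, [7, -3, 0], 0],
    [255, [7, -3, 0], 0],
    [255, [6.5, -4, 0], 0],
  ],
)

```text
time: 9.65
tool_pos: [0.5749, -0.1156, 0.0619]
ee_rot: [3.142, 0.0, 0.0]
wrist_force: [-0.9, -0.1, -0.4]
width: 0.0006
finger_force: 0.2
```

Emit:
carry_out(
  increments=[
    [255, [6, -4.5, 0], 0],
    [255, [3.5, -3.5, 0], 0],
    [255, [3, -3, 0], 0],
    [255, [0, 0, 0], 0],
  ],
)

```text
time: 10.05
tool_pos: [0.5872, -0.1043, 0.062]
ee_rot: [-3.141, -0.0, 0.001]
wrist_force: [-0.1, 0.6, -0.6]
width: 0.001
finger_force: 0.0
```

```bash
python3 - <<'E'
from bench import robot
from h import *
im=robot.snapshot("top"); c=robot.get_calibration("top")
P=np.array([ray(c,d[:2],.044) for d in dishes(im,c)])
d=P-[.5416,-.0381]; print(np.degrees(np.arctan2(d[:,1],d[:,0])).round(1), np.linalg.norm(d,axis=1).round(4))
print(robot.get_obs()["tool_pos"])
E
```

```text
[108.2 -80.3  48.5] [0.0614 0.0627 0.0615]
[ 0.58704021 -0.10453796  0.06200736]
```

Emit:
carry_out(
  increments=[
    [255, [-2, 5, 0], 0],
    [255, [0, 0, -35], 0],
    [255, [0, 0, -30], 0],
    [255, [0, 35, 0], 0],
    [255, [-2, 42, 0], 0],
    [255, [-2, 42, 0], 0],
    [255, [0, 0, 0], 0],
    [255, [0, 0, 0], 0],
  ],
)

```text
time: 10.9
tool_pos: [0.5803, -0.2299, 0.1268]
ee_rot: [-3.141, 0.0, -0.002]
wrist_force: [0.2, 0.6, -0.8]
width: 0.0005
finger_force: 0.0
```

```bash
python3 - <<'E'
from bench import robot
from h import *
im=robot.snapshot("top"); c=robot.get_calibration("top")
P=np.array([ray(c,d[:2],.044) for d in dishes(im,c)])
d=P-[.5416,-.0381]; print(np.degrees(np.arctan2(d[:,1],d[:,0])).round(1), np.linalg.norm(d,axis=1).round(4))
print(hexfit(P)[:2])
cv2.imwrite("pics/t4.png",cv2.resize(im[200:370,270:490],None,fx=3,fy=3,interpolation=cv2.INTER_CUBIC))
E
```

```text
[ 164.6 -134.   106.3  -72.9   46.6  -13.7] [0.0621 0.0632 0.0625 0.0603 0.0622 0.0619]
(array([ 0.54149227, -0.03747143]), np.float64(-13.854574406256129))
```

View pics/t4.png

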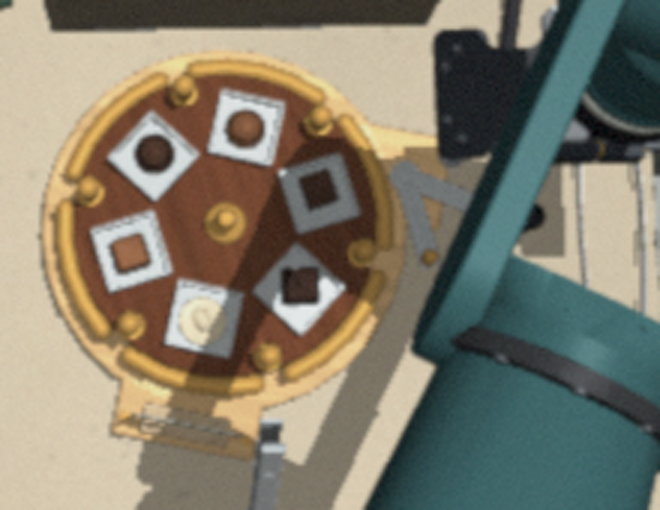

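The ring's dish is at the front at crop (205,318), right behind the card. The disc is at most about 1.5° off, inside the latch's 3° capture. I go down behind the knob and push it home.

Emit:
carry_out(
  increments=[
    [255, [0, 0, 35], 0],
    [255, [0, 0, 30], 0],
    [255, [0, 0, 12], 0],
    [255, [0, 0, 0], 0],
    [255, [-10, 0, 0], 0],
    [255, [-9, -1, 0], 0],
    [255, [-5, -3, 0], 0],
    [255, [-5, -4, 0], 0],
  ],
)

```text
time: 11.75
tool_pos: [0.5521, -0.2212, 0.0515]
ee_rot: [3.14, -0.003, -0.0]
wrist_force: [0.6, -0.3, -0.7]
width: 0.0004
finger_force: 0.4
```

Emit:
carry_out(
  increments=[
    [255, [-5, -5, 0], 0],
    [255, [-5, -5, 0], 0],
    [255, [-5, -4, 0], 0],
    [255, [-4, -3, 0], 0],
    [255, [-4, -2, 0], 0],
    [255, [-3, -1, 0], 0],
    [255, [-2, 0, 0], 0],
    [255, [0, 0, 0], 0],
  ],
)

```text
time: 12.55
tool_pos: [0.5263, -0.1984, 0.0503]
ee_rot: [-3.137, -0.006, 0.001]
wrist_force: [7.0, 5.8, -1.9]
width: 0.0005
finger_force: 3.5
```

Emit:
carry_out(
  increments=[
    [255, [-2, 0, 0], 0],
    [255, [-2, 0, 0], 0],
    [255, [-2, 0, 0], 0],
    [255, [0, 0, 0], 0],
  ],
)

```text
time: 12.95
tool_pos: [0.5234, -0.1959, 0.0504]
ee_rot: [-3.133, -0.013, 0.001]
wrist_force: [14.1, 11.7, -3.4]
width: 0.0003
finger_force: 7.1
```

```bash
python3 - <<'E'
from bench import robot
from h import *
im=robot.snapshot("top"); c=robot.get_calibration("top")
P=np.array([ray(c,d[:2],.044) for d in dishes(im,c)])
d=P-[.5416,-.0381]; print(np.degrees(np.arctan2(d[:,1],d[:,0])).round(1), np.linalg.norm(d,axis=1).round(4))
o=robot.get_obs(); print(o["tool_pos"],o["wrist_force"])
cv2.imwrite("pics/t5.png",cv2.resize(im[200:370,270:490],None,fx=3,fy=3,interpolation=cv2.INTER_CUBIC))
E
```

```text
[ 166.5 -135.1  107.   -73.1   47.1  -12.9] [0.0621 0.0618 0.0624 0.0616 0.0618 0.0622]
[ 0.52334196 -0.19611112  0.05039471] [14.53978996 10.82174924 -3.97402689]
```

View pics/t5.png

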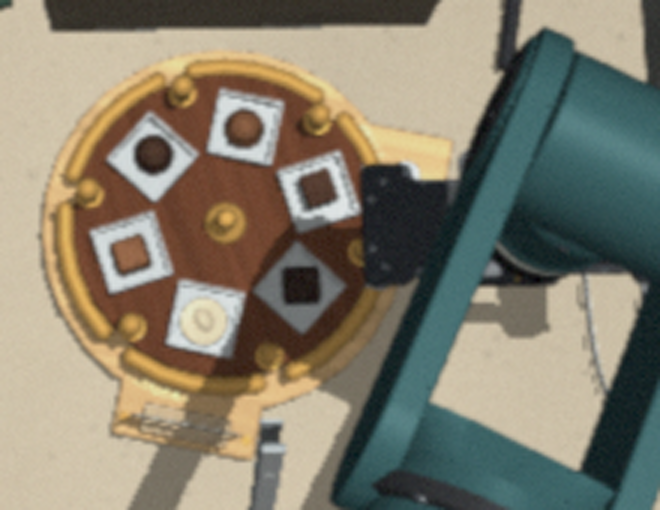

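Force has built up to 14 N near the home position. I'll back off and check the latch from above.

Emit:
carry_out(
  increments=[
    [255, [15, 0, 0], 0],
    [255, [15, 0, 0], 0],
    [255, [0, 0, -50], 0],
    [255, [0, 0, -50], 0],
    [255, [0, 40, -40], 0],
    [255, [0, 45, -40], 0],
    [255, [0, 45, 0], 0],
    [255, [0, 0, 0], 0],
  ],
)

```text
time: 13.8
tool_pos: [0.5468, -0.3239, 0.2189]
ee_rot: [3.138, 0.0, -0.006]
wrist_force: [0.7, 0.7, -2.0]
width: 0.0003
finger_force: 0.0
```

```bash
python3 - <<'E'
from bench import robot
from h import *
im=robot.snapshot("top"); c=robot.get_calibration("top")
P=np.array([ray(c,d[:2],.044) for d in dishes(im,c)])
d=P-[.5416,-.0381]; print(np.degrees(np.arctan2(d[:,1],d[:,0])).round(1), np.linalg.norm(d,axis=1).round(4))
i0=cv2.imread("pics/top0.png")
for n,i in(("before",i0),("now",im)):
    m=(i[270:310,415:450].max(2)<45).astype(np.uint8); N,l,s,ce=cv2.connectedComponentsWithStats(m)
    print(n,[(ce[k]+[415,270],s[k,4]) for k in range(1,N) if s[k,4]>15])
a=np.vstack([cv2.resize(i[240:330,290:450],None,fx=3,fy=3,interpolation=cv2.INTER_CUBIC) for i in (i0,im)])
cv2.imwrite("pics/t6.png",a)
E
```

```text
[ 166.7 -133.3  107.   -73.1   47.2  -12.9] [0.0621 0.0616 0.0623 0.0616 0.0618 0.0622]
before [(array([431.84615385, 290.56410256]), np.int32(39))]
now [(array([432.62295082, 289.7704918 ]), np.int32(61))]
```

View pics/t6.png

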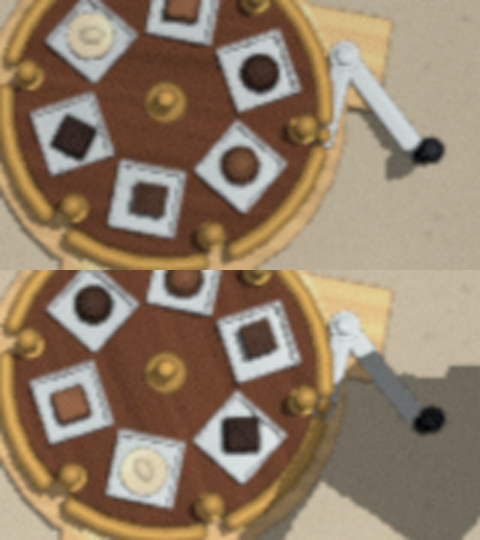

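The latch is nearly but not fully home: the knob is about 2 mm short and the disc about 0.7° off. My push along -x was mostly radial there. The knob's tangent near home points along (-0.56, +0.83), so I'll turn the tool -34° and push along its -y.

Emit:
carry_out(
  increments=[
    [255, [-10, -46, 0], 0],
    [255, [-9, -47, 0], 0],
    [255, [0, 0, 0], -8.5],
    [255, [0, 0, 0], -8.5],
    [255, [0, 0, 0], -8.5],
    [255, [0, 0, 0], -8.5],
    [255, [0, 0, 0], 0],
    [255, [0, 0, 0], 0],
  ],
)

```text
time: 14.65
tool_pos: [0.5285, -0.2246, 0.2178]
ee_rot: [-3.14, 0.001, 0.592]
wrist_force: [-0.7, 0.1, 0.6]
width: -0.0001
finger_force: 0.0
```

Emit:
carry_out(
  increments=[
    [255, [-4, 4, 40], 0],
    [255, [0, 0, 40], 0],
    [255, [0, 0, 40], 0],
    [255, [0, 0, 30], 0],
    [255, [0, 0, 17], 0],
    [255, [0, 0, 0], 0],
    [255, [0, -6, 0], 0],
    [255, [0, -4, 0], 0],
  ],
)

```text
time: 15.45
tool_pos: [0.523, -0.2229, 0.0533]
ee_rot: [3.139, -0.001, 0.593]
wrist_force: [0.2, -0.1, 0.6]
width: 0.0003
finger_force: 0.0
```

Emit:
carry_out(
  increments=[
    [255, [0, -2, 0], 0],
    [255, [0, -2, 0], 0],
    [255, [0, -2, 0], 0],
    [255, [0, -1, 0], 0],
    [255, [0, -1, 0], 0],
    [255, [0, 0, 0], 0],
  ],
)

```text
time: 16.05
tool_pos: [0.5179, -0.2164, 0.0517]
ee_rot: [3.141, -0.0, 0.594]
wrist_force: [1.2, -0.9, -0.5]
width: 0.0007
finger_force: 0.2
```

Emit:
carry_out(
  increments=[
    [255, [0, -1, 0], 0],
    [255, [0, -1, 0], 0],
    [255, [0, -1, 0], 0],
    [255, [0, 0, 0], 0],
  ],
)

```text
time: 16.45
tool_pos: [0.5171, -0.2153, 0.0519]
ee_rot: [3.137, -0.0, 0.594]
wrist_force: [2.8, -4.5, -2.0]
width: 0.0004
finger_force: 2.8
```

Emit:
carry_out(
  increments=[
    [255, [0, -1.5, 0], 0],
    [255, [0, -1.5, 0], 0],
    [255, [0, 0, 0], 0],
  ],
)

```text
time: 16.75
tool_pos: [0.5169, -0.2151, 0.0521]
ee_rot: [3.131, -0.001, 0.593]
wrist_force: [6.4, -10.1, -5.4]
width: 0.0004
finger_force: 5.9
```

Emit:
carry_out(
  increments=[
    [255, [0, -2, 0], 0],
    [255, [0, -1, 0], 0],
    [255, [0, 0, 0], 0],
  ],
)

```text
time: 17.05
tool_pos: [0.5168, -0.2149, 0.0523]
ee_rot: [3.125, -0.002, 0.593]
wrist_force: [10.1, -14.1, -9.3]
width: 0.0003
finger_force: 9.0
```

Emit:
carry_out(
  increments=[
    [255, [0, 12, 0], 0],
    [255, [0, 15, 0], 0],
    [255, [0, 5, -40], 0],
    [255, [0, 0, -50], 0],
    [255, [0, 40, -45], 0],
    [255, [0, 45, -40], 0],
    [255, [0, 40, 0], 0],
    [255, [0, 0, 0], 0],
  ],
)

```text
time: 17.85
tool_pos: [0.5937, -0.3301, 0.2102]
ee_rot: [-3.14, 0.001, 0.591]
wrist_force: [-0.3, 0.0, -1.9]
width: 0.0004
finger_force: 0.0
```

```bash
python3 - <<'E'
from bench import robot
from h import *
im=robot.snapshot("top"); c=robot.get_calibration("top")
P=np.array([ray(c,d[:2],.044) for d in dishes(im,c)])
d=P-[.5416,-.0381]; print(np.degrees(np.arctan2(d[:,1],d[:,0])).round(1), np.linalg.norm(d,axis=1).round(4)); print(hexfit(P)[:2])
m=(im[270:310,415:450].max(2)<45).astype(np.uint8); N,l,s,ce=cv2.connectedComponentsWithStats(m)
print([(ce[k]+[415,270],s[k,4]) for k in range(1,N) if s[k,4]>15])
i0=cv2.imread("pics/top0.png")
a=np.vstack([cv2.resize(i[250:310,370:450],None,fx=5,fy=5,interpolation=cv2.INTER_CUBIC) for i in (i0,im)])
cv2.imwrite("pics/t7.png",a[:600])
E
```

```text
[ 166.9 -133.2  107.3  -73.1   47.3  -12.6] [0.0621 0.062  0.0626 0.0616 0.0618 0.062 ]
(array([ 0.54140042, -0.03781895]), np.float64(-12.887224633344754))
[(array([432.14754098, 290.2295082 ]), np.int32(61))]
```

View pics/t7.png

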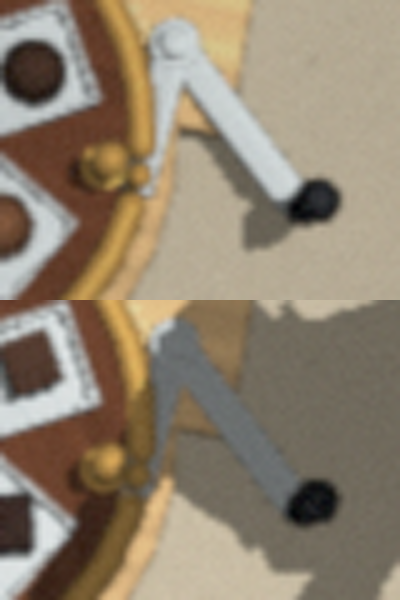

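The knob and roller look the same as at the start. I'll move the arm out of the light and compare again without its shadow.

Emit:
carry_out(
  increments=[
    [255, [-40, 0, -15], 0],
    [255, [-40, 0, -15], 0],
    [255, [-40, 0, -15], 0],
    [255, [-40, 0, -10], 0],
    [255, [-40, 0, 0], 0],
    [255, [-40, 0, 0], 0],
    [255, [-20, 0, 0], 0],
    [255, [0, 0, 0], 0],
  ],
)

```text
time: 18.7
tool_pos: [0.3746, -0.4721, 0.2667]
ee_rot: [-3.139, -0.0, 0.591]
wrist_force: [-0.3, 0.5, -0.7]
width: 0.0005
finger_force: 0.0
```

```bash
python3 - <<'E'
from bench import robot
from h import *
im=robot.snapshot("top"); c=robot.get_calibration("top"); i0=cv2.imread("pics/top0.png")
P=np.array([ray(c,d[:2],.044) for d in dishes(im,c)]); d=P-[.5416,-.0381]
print(np.degrees(np.arctan2(d[:,1],d[:,0])).round(1),hexfit(P)[:2])
for i in(i0,im):
    m=(i[270:310,415:450].max(2)<45).astype(np.uint8); N,l,s,ce=cv2.connectedComponentsWithStats(m)
    print([(ce[k]+[415,270],s[k,4]) for k in range(1,N) if s[k,4]>15])
# sub-pixel shift of latch (fixed background excluded by tight boxes)
for b in((420,282,445,300),(392,262,412,290),(398,272,430,298)):
    x0,y0,x1,y1=b; f=lambda i:np.float32(cv2.cvtColor(i,cv2.COLOR_BGR2GRAY)[y0:y1,x0:x1])
    print(b,abs(f(i0)-f(im)).mean(),cv2.phaseCorrelate(f(i0),f(im)))
E
```

```text
[ 166.9 -133.2  107.3  -72.8   47.   -12.7] (array([ 0.54162633, -0.03788813]), np.float64(-12.911669819671543))
[(array([431.84615385, 290.56410256]), np.int32(39))]
[(array([431.33333333, 290.61538462]), np.int32(39))]
(420, 282, 445, 300) 3.6933334 ((0.21024871059244532, 0.2233340254436591), 0.9932702536053127)
(392, 262, 412, 290) 3.5946429 ((-0.02165954970680417, 0.1337190875979175), 0.9365883366266886)
(398, 272, 430, 298) 3.1177886 ((-0.11800012933759874, 0.5974556235071198), 0.9822664867948603)
```

With the shadow gone, the knob is within 1 mm of its starting home position. The disc is within 0.7° of true, the ring is at the front, and the arm is clear. Handing in.

```bash
python3 -c "
from bench import robot
print(robot.close_job())"
```

```text
the job is handed in; nothing more can be done
None
```

The ring chocolate's dish is at the front behind the price card and the latch is pushed home (knob within about 1 mm of its starting position, disc about 0.7° off true, lock not tested by pushing the disc); I handed the job in at about 19 s, with no verdict returned.

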